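# Plug the test port and hold the intake gate at its setting

### The job

I want to read the gauge on the air intake box at the set gate opening: first, with the gate still shut, take the orange plug out of the fittings crate and push it fully home, upright, in the open test port on top of the box, then let go of it. Then pull the spring-return gate out by its black handle until the red pointer lines up with the green marker clip, without shifting the clip, and finish while still gripping the handle and keeping the gate there; it shuts itself if you let go. Leave the other fittings in their crate and do not knock the yellow pots or the red tube out of place.

Things in the scene. Friction and masses are not known exactly. Their poses are not given: they have to be found in the camera images.
- intake_box: sheet-metal box, 220 x 260 mm, 120 mm high, fixed; fan and black duct behind. Origin on the table; x points away from the handle (the gate pulls out along -x), y left, z up; front face at x = -120 mm. On top: slide gate with blue flange and open 108 mm steel collar (centre x -30, y -35; top 164 mm above the table), grey test port at the front left, round gauge behind it (top 157 mm)
- port (a point): centre of the mouth of the test port: round hole, 28 mm diameter, 30 mm deep, straight down, in a grey 56 mm square boss whose top (this point) is 150 mm above the table
- plug: orange plug, 56 mm high, about 50 g, stands upright in the crate: stem 24 mm diameter and 24 mm long below, then a flange 38 mm diameter and 8 mm thick, then a round grip knob 22 mm diameter and 24 mm high. Origin at the centre of the stem's foot, z up. Fully home its flange lies on the boss and the origin is 24 mm below the port's mouth
- handle: black bar of the gate's handle, 14 mm diameter, 100 mm long, level along the box's y. Origin at its middle, 126 mm above the table, axes as the box. Two stems 42 mm either side of the middle run back to the gate; between them is free space, 74 mm wide, 48 mm from bar to box, open down to the table, for a finger behind the bar
- pointer (a point): tip of the red pointer on the right end of the bar, in line with its axis, moving with gate and bar. Travel 75 mm to the stop. A spring shuts the gate: 3.5 N when shut, 0.7 N more for each 10 mm. The gate runs between two steel rails that stick out 132 mm from the box front at the box's y = +27 (8 mm wide) and -100 mm (14 mm wide, white scale), tops 133 mm above the table
- mark (a point): tip of the green marker clip (12 mm long) on the scale rail, held only by friction; axes as the box. The gate is at the mark when the pointer has the same x as this in the box's frame; the clip is set 35 to 65 mm out from the shut gate's pointer
- crate: shallow grey crate, 240 (x) x 180 (y) x 45 mm high, walls and floor 4 mm, fixed, open on top, to the left or right of the box (the pots on the other side). Holds the plug and four other fittings, in two rows along its x, 40 mm either side of its middle, 70 mm apart in a row. Origin at the centre of its underside
- elbow: black hose elbow in the crate, about 40 mm, 24 mm high; leave in the crate
- tee: black hose tee in the crate, about 56 mm, 24 mm high; leave in the crate
- valve: small blue hose valve with a red lever in the crate, 52 mm long, 35 mm high; leave in the crate
- coupling: white tube coupling standing in the crate, 42 mm diameter, 30 mm high; leave in the crate
- pot1: yellow plant pot, 84 mm wide, 95 mm high, standing in a black saucer; origin under its base
- pot2: second such yellow pot in the saucer
- pot3: third such yellow pot in the saucer
- tube: red tube, 40 mm diameter, 170 mm high, standing on the table at the right; origin under its base
Not all that is in view belongs to the job. There is more than one size of the plug; the job needs the smaller.

How it is judged:
On the way, in this order (a step that is already met when the one before it is completed fails the run):
1. the orange plug sits fully home in the test port and is let go, the gate still shut (horizontal distance between plug and port below 0.004 m and z of plug in the frame of port below -0.0205 m and angle between plug's own z axis and vertical below 0.12 rad and contact force between the fingers and plug below 0.1 N and distance of handle from where it was at the start of the episode below 0.008 m), for 0.2 s.
2. the gate is pulled out to the marker by its handle (x of pointer in the frame of mark between -0.004 and 0.004 m and contact force between the fingers and handle above 2 N), for 0.3 s.
At the end, for the whole second after the job is handed in: Plug home in the port (3.5 mm of full depth, 4 mm of centre, 7 degrees of upright) and released; pointer within 4 mm of the marker, at rest, held by the fingers on the bar; clip shifted under 4 mm; other fittings in the crate; pots and tube within 30 mm of their places (all of step 2 and horizontal distance between plug and port below 0.004 m and z of plug in the frame of port below -0.0205 m and angle between plug's own z axis and vertical below 0.12 rad and contact force between the fingers and plug below 0.1 N and linear speed of handle below 0.01 m/s and distance of handle from where it was at the start of the episode above 0.025 m and distance of mark from where it was at the start of the episode below 0.004 m and not (horizontal distance between elbow and crate above 0.15 m or height (world z) of elbow above 0.06 m) and not (horizontal distance between tee and crate above 0.15 m or height (world z) of tee above 0.06 m) and not (horizontal distance between valve and crate above 0.15 m or height (world z) of valve above 0.06 m) and not (horizontal distance between coupling and crate above 0.15 m or height (world z) of coupling above 0.06 m) and distance of each of pot1, pot2, pot3, tube from where it was at the start of the episode below 0.03 m); the arm keeps its last pose, push and grip.
It fails at once if the green marker clip is shifted by 4 mm or more (distance of mark from where it was at the start of the episode above 0.004 m).
It fails at once if another fitting is taken or knocked out of the crate ((horizontal distance between elbow and crate above 0.15 m or height (world z) of elbow above 0.06 m) or (horizontal distance between tee and crate above 0.15 m or height (world z) of tee above 0.06 m) or (horizontal distance between valve and crate above 0.15 m or height (world z) of valve above 0.06 m) or (horizontal distance between coupling and crate above 0.15 m or height (world z) of coupling above 0.06 m)).
It fails at once if a yellow pot or the red tube is shifted by more than 30 mm or tipped over (distance of any of pot1, pot2, pot3, tube from where it was at the start of the episode above 0.03 m or angle between any of pot1, pot2, pot3, tube's own z axis and vertical above 0.5 rad).
It also fails if it takes over 58 s, if anything falls off the work surface, if the arm or the gripper's body presses on something with over 40 N, if the wrist force passes 120 N, or if a joint passes its speed limit or range.

### The arm

A 6-joint arm with a two-finger parallel gripper is mounted at the origin on the work surface. World frame = base frame: x ahead of the robot, y to its left, z up, the work surface at z = 0. Lengths are in m, angles in rad, forces in N, time in s.
With the tool pointing down it reaches from about 0.3 to 0.775 m from the base axis. Payload 14.6 kg.
Tool frame: the origin (TCP) lies at the very end of the fingers, on their centre line; the grasp point (between the pads) lies 19 mm behind it; z points along the fingers, y is the line along which they close (so a half turn about z gives the same grasp; the last joint's range is limited). The gripper opens to 94 mm and grips with 3 to 60 N. Pads are 16 mm wide; open, the fingers measure 119 mm over their backs; the gripper's body (75 mm by 177 mm) begins 78 mm behind the grasp point.
Start: joints at [-1.317, 0.3, 1.521, -0, 1.321, -0.067], TCP at [0.173, -0.522, 0.205] pointing down, gripper open.
Joint ranges: [-3.03, 3.03], [-0.79, 2.21], [0.23, 2.52], [-1.04, 4.18], [0, 3.07], [-2.55, 2.55]. Speed limits (rad/s): [2.22, 2.22, 2.57, 3.14, 3.14, 3.14].

### API

Orientations are given as [roll, pitch, yaw] about the fixed x, y, z axes, in that order (R = Rz(yaw) Ry(pitch) Rx(roll)).
In Python, from station import ctrl gives the robot as it stands.
- The arm moves only by the tool move_arm, never from a script. Its argument "increments" is a list of rows, each a list of 7 numbers: the opening, from 0 (shut) to 1 (fully open), then the shift along the tool's x, y, z in units of 50 mm (1.0 is 50 mm), then the turn, a rotation vector about the tool's x, y, z in rad. In form: [[claw, tx, ty, tz, rx, ry, rz], ...]. A call has 1 to 20 rows; each row shifts and turns the commanded pose from where the row before left it, along the tool's axes as they then stand; what a row does not reach is not made up. A row lasts 1/10 s, in which the tool goes at most 50 mm and 8.59 degrees, less where a joint would pass 70% of its speed; a pose out of reach is approached as far as the arm can. A call is refused whole if a number of a shift passes 1 or a number of a turn 0.15, either way. A call with a gripper value outside its range is refused whole. The fingers move at their own pace and stop on an object; "force" is the grip in N (left out, the last holds). Time passes only in rows, so rows that do not move let the fingers close. It gives the time, the measured TCP pose, the force, the opening and the grip force at its end, in the units of the state.
- ctrl.get_obs(): the state, without advancing time (a new reading comes with each control period).
- ctrl.camera(name): name is "scene" or "top"; returns a dict with "color" (384x512x3 uint8, blue, green, red), "K" (3x3 intrinsics, pixels), "pose" (4x4, takes a point from camera to world coordinates). Camera axes: x right, y down, z forward; pixel columns grow to the right and rows downward; lengths in m; the calibration is good to about 2 mm. A picture is of the moment at which its call begins. There is no depth.
- ctrl.hand_in(): hands the job in; it is judged then, once.
Trained networks look in a picture, given as the dict that the camera call returned (one of the last four; its "shot" number tells which), for a name from the list of things; names that differ only in an ending like _2 or _b are one class to them, and where a whole thing is asked for, a point or a joint stands for the part that bears it (a point fixed in the world has none). Each returns a list of dicts, best first, with "conf" (0 to 1); they miss things now and then, are a little off and sometimes report something else, mostly with a low value. They report only what shows in the picture. A call takes as long as a camera call. They do not tell look-alikes from the thing itself.
- ctrl.cut_out(name, picture): "mask" (384x512 bool, what is visible of it) and "centre" ([row, column] in pixels, amid what is visible of it).
The state is a dict: "time_s": time; "qpos": joint angles; "joint_vel": joint speeds; "tau": joint torques, N m; "ee_pos": TCP position; "eef_rot": TCP orientation; "force": force on the tool from outside, world axes, zero at the start; "moment": the same for the moment, N m; "grip_width": finger opening in m; "grip_force": force on a finger pad.
Only numpy, scipy, OpenCV 4.12 (cv2) and the standard library are available. Lean on these libraries where they do the work, as an engineer would, in place of code of your own. Each camera call takes 0.05 s, during which the arm holds its last target. There are 200 camera calls.

## Working session

There is one attempt and no reset: what is moved stays moved. The work goes in short steps, Python scripts to look and compute and a tool call to move; the robot and the scene stay as the last step left them, time stands still between calls to the robot, and variables do not carry over. Pictures are saved under pics/ and viewed, at most 12 in all, crops included, and the job is handed in when it is done.

Besides the shell and the picture viewer there is one more tool, called after "Call:" by a JSON object that holds its "op" and its "data". move_arm: Moves the arm, as the interface text tells. Its arguments: {"type":"object","properties":{"increments":{"type":"array","items":{"type":"array","items":{"type":"number"}}},"force":{"type":"number"}},"required":["increments"]}

```bash
mkdir -p pics
cat > h.py <<'E'
import numpy as np, cv2
from station import ctrl
from scipy.spatial.transform import Rotation as R
def proj(p,c):
    T=np.linalg.inv(c["pose"]); q=T[:3,:3]@np.asarray(p,float)+T[:3,3]; u=c["K"]@q; return u[:2]/u[2]
def ray(uv,c):
    d=np.linalg.inv(c["K"])@np.array([uv[0],uv[1],1.]); return c["pose"][:3,3], c["pose"][:3,:3]@d
def at_z(uv,c,z):
    o,d=ray(uv,c); return o+d*(z-o[2])/d[2]
def tri(uv1,c1,uv2,c2):
    A=[];b=[]
    for uv,c in((uv1,c1),(uv2,c2)):
        o,d=ray(uv,c); d=d/np.linalg.norm(d); P=np.eye(3)-np.outer(d,d); A.append(P); b.append(P@o)
    return np.linalg.lstsq(np.vstack(A),np.hstack(b),rcond=None)[0]
E
python3 - <<'E'
from h import *
np.set_printoptions(precision=3,suppress=True)
for n in("scene","top"):
    c=ctrl.camera(n); cv2.imwrite(f"pics/{n}0.png",cv2.resize(c["color"],(800,600)))
    print(n,c["K"].tolist(),c["pose"])
    for k in "intake_box port plug handle pointer mark crate elbow tee valve coupling pot1 tube".split():
        try:
            print(k,[(round(r["conf"],2),np.round(r["centre"],1).tolist(),int(r["mask"].sum())) for r in ctrl.cut_out(k,c)[:4]])
        except Exception as e: print(k,e)
E
```

```text
scene [[371.434785516894, 0.0, 260.0579365739218], [0.0, 371.434785516894, 184.36109701662454], [0.0, 0.0, 1.0]] [[-0.483  0.487 -0.728  1.371]
 [ 0.875  0.246 -0.416  0.422]
 [-0.024 -0.838 -0.545  0.738]
 [ 0.     0.     0.     1.   ]]
intake_box [(0.88, [265.4, 193.5], 21642)]
port [(0.8, [263.9, 191.6], 21470)]
plug [(0.67, [287.2, 440.8], 567), (0.62, [245.0, 396.0], 206)]
handle [(0.73, [203.6, 239.8], 474)]
pointer [(0.83, [202.8, 245.2], 545)]
mark []
crate [(0.65, [248.5, 380.8], 3881)]
elbow [(0.63, [227.0, 374.1], 133)]
tee [(0.59, [236.0, 405.3], 125)]
valve [(0.57, [255.8, 360.1], 110), (0.55, [144.9, 146.3], 428)]
coupling [(0.6, [263.9, 389.1], 214)]
pot1 [(0.88, [176.5, 185.5], 582), (0.87, [181.9, 205.2], 684), (0.55, [160.9, 212.8], 359)]
tube [(0.71, [143.3, 148.0], 480), (0.47, [235.1, 402.6], 133)]
top [[429.2517124205626, 0.0, 248.30465150657722], [0.0, 429.2517124205626, 198.98442306269348], [0.0, 0.0, 1.0]] [[-0.034 -0.974  0.224  0.287]
 [-0.999  0.033 -0.008 -0.063]
 [ 0.    -0.224 -0.975  1.399]
 [ 0.     0.     0.     1.   ]]
intake_box [(0.92, [84.8, 258.4], 16261)]
port [(0.97, [88.4, 259.5], 16408)]
plug [(0.47, [226.4, 113.7], 92)]
handle [(0.64, [164.8, 239.1], 855)]
pointer [(0.7, [165.9, 239.3], 1049)]
mark [(0.62, [86.1, 257.8], 16485)]
crate [(0.57, [227.1, 125.8], 3653)]
elbow [(0.64, [246.0, 138.6], 123)]
tee [(0.66, [205.8, 139.5], 89), (0.46, [248.1, 111.1], 151)]
valve [(0.43, [203.2, 138.5], 99)]
coupling [(0.67, [205.7, 112.5], 138)]
pot1 [(0.73, [211.9, 335.5], 623), (0.71, [209.7, 310.1], 609), (0.62, [244.2, 326.9], 663)]
tube [(0.64, [238.2, 427.1], 467)]
```

View pics/scene0.png

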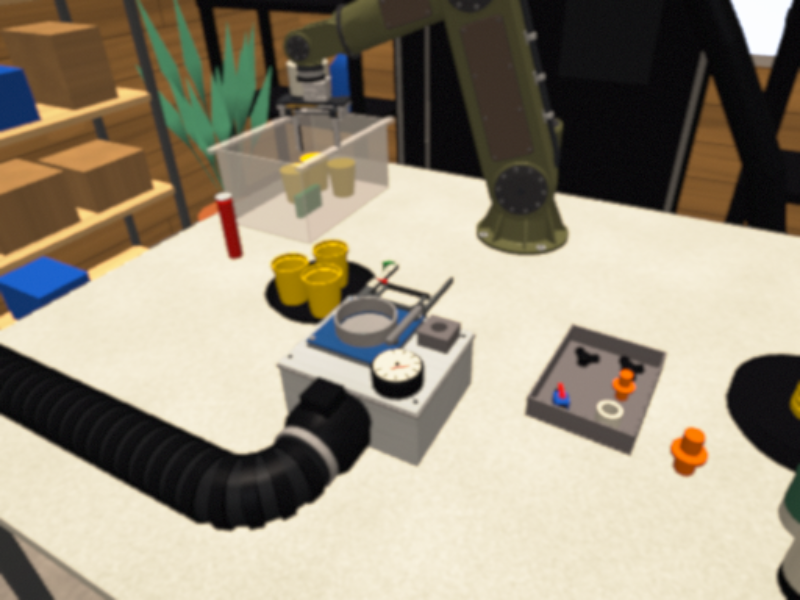

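View pics/top0.png

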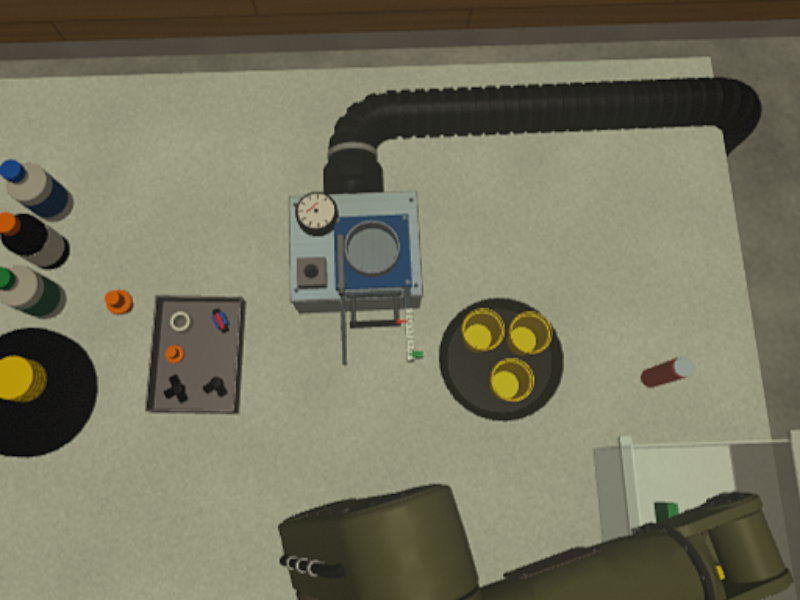

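The pictures show the box in the middle, the crate on its left with the small plug at top-view (174,353), and the larger look-alike outside at (118,301). The gate is shut, and the clip is at (416,354). Next I'll enlarge the box region for pixel positions.

Run:
```python
from h import *
t=ctrl.camera("top"); s=ctrl.camera("scene")
cv2.imwrite("pics/topc.png",cv2.resize(t["color"][115:240,180:280],(480,600),interpolation=cv2.INTER_CUBIC))
cv2.imwrite("pics/scenec.png",cv2.resize(s["color"][155:275,170:310],(700,600),interpolation=cv2.INTER_CUBIC))
for n,c in(("top",t),("scene",s)):
    hsv=cv2.cvtColor(c["color"],cv2.COLOR_BGR2HSV)
    for k,lo,hi in(("orange",(5,180,120),(14,255,255)),("green",(45,120,60),(75,255,255)),("red",(0,170,120),(4,255,255))):
        m=cv2.inRange(hsv,lo,hi); N,_,st,ce=cv2.connectedComponentsWithStats(m)
        print(n,k,[(np.round(ce[i],1).tolist(),st[i].tolist()) for i in range(1,N) if st[i,4]>4])
```

```text
top orange [([3.9, 141.9], [0, 136, 10, 13, 107]), ([74.9, 192.6], [67, 186, 17, 15, 164]), ([111.3, 226.0], [106, 221, 12, 11, 91])]
top green [([2.3, 176.9], [0, 171, 7, 13, 69]), ([266.7, 226.4], [264, 225, 6, 4, 22]), ([429.9, 326.0], [427, 322, 7, 9, 43])]
top red [([140.3, 205.4], [138, 201, 6, 10, 20]), ([255.0, 205.5], [254, 205, 3, 2, 6])]
scene orange [([133.1, 134.0], [126, 129, 14, 11, 80]), ([399.0, 245.7], [392, 236, 14, 20, 177]), ([441.5, 274.2], [439, 274, 6, 2, 6]), ([441.6, 285.6], [433, 277, 19, 17, 202]), ([438.0, 296.2], [430, 282, 22, 22, 149])]
scene green []
scene red [([146.7, 145.2], [139, 128, 15, 37, 272]), ([245.2, 179.6], [244, 179, 3, 2, 5]), ([358.5, 247.6], [357, 246, 4, 5, 13])]
```

View pics/topc.png

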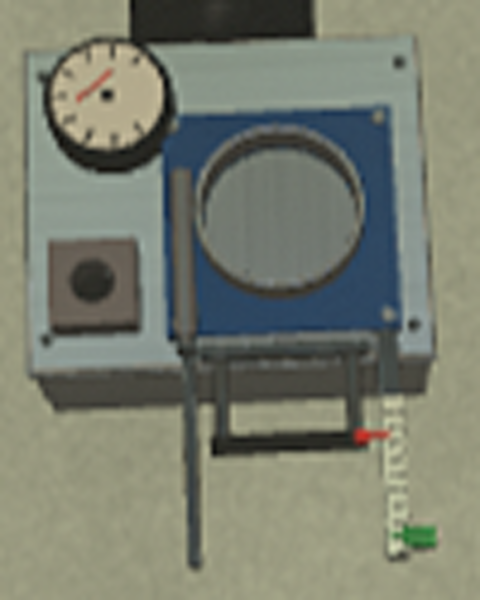

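View pics/scenec.png

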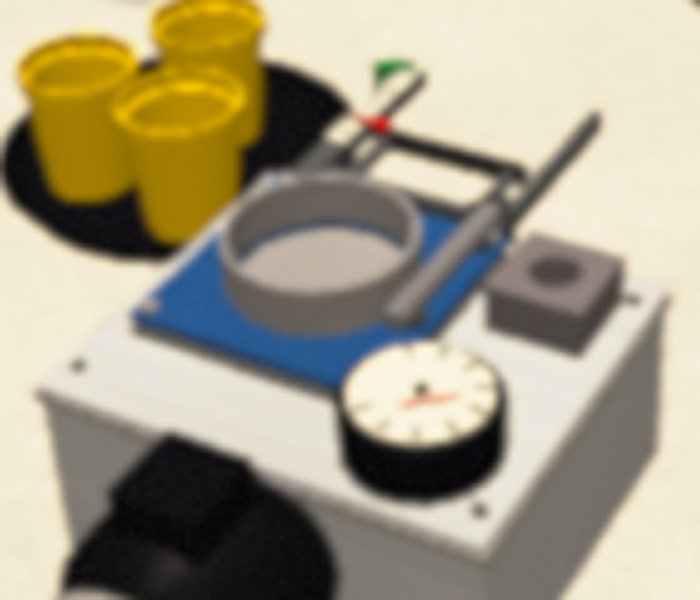

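```bash
cat > fit.py <<'E'
from h import *
from scipy.optimize import least_squares
np.set_printoptions(precision=4,suppress=True)
t=ctrl.camera("top"); s=ctrl.camera("scene")
f=lambda p,k,o:[(p[0]+.5)/k-.5+o[0],(p[1]+.5)/k-.5+o[1]]
T=lambda x,y:f((x,y),4.8,(180,115)); S=lambda x,y:f((x,y),5,(170,155))
# params: x,y,yaw, xb(back), port xy, gauge xy
def res(p,full=False):
    def W(q): c,sn=np.cos(p[2]),np.sin(p[2]); return [p[0]+c*q[0]-sn*q[1],p[1]+sn*q[0]+c*q[1],q[2]]
    obs=[("col",(-.03,-.035,.164),T(280,210),t),("col",(-.03,-.035,.164),S(320,222),s),
     ("port",(p[4],p[5],.150),T(93.5,282),t),("port",(p[4],p[5],.150),S(556,272),s),
     ("bossc",(p[4],p[5],.150),T(94.7,284.3),t),("bossc",(p[4],p[5],.150),S(555.5,278),s),
     ("gauge",(p[6],p[7],.157),T(107,95),t),("gauge",(p[6],p[7],.157),S(422,393),s),
     ("fl",(-.12,.13,.12),T(30,372),t),("fr",(-.12,-.13,.12),T(434,354),t),("bl",(p[3],.13,.12),T(25,52),t),("br",(p[3],-.13,.12),T(416,38),t),
     ("fl",(-.12,.13,.12),S(668,297),s),("bl",(p[3],.13,.12),S(488,556),s),("br",(p[3],-.13,.12),S(38,394),s),
     ("railL",(-.252,.027,.133),T(195,566),t),("railR",(-.252,-.1,.133),T(397,555),t)]
    r=[(n,proj(W(q),c)-np.array(o)) for n,q,o,c in obs]
    if full:
        for n,e in r: print(n,e)
    return np.hstack([e for _,e in r])
o=least_squares(res,[.6,-.07,0,.1,-.09,.09,.06,.08],loss="soft_l1",f_scale=.5)
p=o.x; print(p); res(p,True)
c,sn=np.cos(p[2]),np.sin(p[2]); Rz=np.array([[c,-sn],[sn,c]])
print("port",p[:2]+Rz@p[4:6])
for n,a,b in(("hole",T(93.5,282),S(556,272)),("ptr",T(388,434.5),S(358,120)),("clip",T(400,537),S(378,92)),
  ("barL",T(212,445),S(523,172)),("plugc",[111.3,226.0],[399,245.7])):
    w=tri(a,t,b,s); print(n,w,"box",Rz.T@(w[:2]-p[:2]))
print("ptr z126",at_z(T(388,434.5),t,.126),"clip",at_z(T(400,537),t,.133))
print("plug z.03",at_z([111.3,226],t,.045))
E
python3 fit.py
```

```text
[ 0.7309 -0.0095  0.0128  0.0992 -0.0707  0.0851  0.0525  0.0729]
col [-0.4696 -1.0383]
col [-0.1905  0.4641]
port [-0.5872 -0.004 ]
port [-0.33   -1.5877]
bossc [-0.8372 -0.4832]
bossc [-0.23   -2.7877]
gauge [-0.5353 -0.3281]
gauge [-0.1625 -2.0591]
fl [-0.5602  0.0934]
fr [-0.1319  0.0029]
bl [-0.4841 -0.0337]
br [-0.3778 -0.681 ]
fl [-0.215  -3.0715]
bl [-0.9727 -3.3386]
br [-0.107  -3.5623]
railL [-0.2694  0.1253]
railR [0.3073 0.4346]
port [0.6592 0.0747]
hole [0.6599 0.0746 0.1453] box [-0.0699  0.085 ]
ptr [ 0.5584 -0.1094  0.1315] box [-0.1738 -0.0977]
clip [ 0.4995 -0.1219  0.1155] box [-0.2328 -0.1094]
barL [0.5563 0.0025 0.1256] box [-0.1744  0.0142]
plugc [0.527  0.3712 0.032 ] box [-0.199   0.3833]
ptr z126 [ 0.5596 -0.1096  0.126 ] clip [ 0.4928 -0.1142  0.133 ]
plug z.03 [0.5251 0.3656 0.045 ]
```

```bash
cat >> h.py <<'E'
def plan(goal,yaw=None):
    o=ctrl.get_obs(); Rt=R.from_euler("xyz",o["eef_rot"]); d=Rt.inv().apply(np.array(goal)-o["ee_pos"])/0.05
    print("tool shift units",np.round(d,3),"now",np.round(o["ee_pos"],4),np.round(o["eef_rot"],3))
    if yaw is not None: print("rotvec",np.round((Rt.inv()*R.from_euler("xyz",[np.pi,0,yaw])).as_rotvec(),3))
E
python3 - <<'E'
from h import *
o=ctrl.get_obs(); print(o)
print(R.from_euler("xyz",o["eef_rot"]).as_matrix().round(3))
E
```

```text
{'time_s': 1.6, 'qpos': array([-1.31660114e+00,  2.99919184e-01,  1.52101107e+00,  2.97243877e-05,
        1.32068566e+00, -6.66007261e-02]), 'joint_vel': array([ 0.00125078, -0.00056596, -0.0001161 , -0.00036129, -0.00128498,
        0.00038726]), 'tau': array([ 4.91052444e-03, -5.31658244e+01, -3.52912259e+01,  7.10455421e-02,
        2.13569601e-02,  2.12720960e-05]), 'ee_pos': array([ 0.17342872, -0.52193016,  0.20543037]), 'eef_rot': array([-3.14157137e+00, -3.02832370e-05,  3.20788553e-01]), 'force': array([-0.06448194, -0.0956585 , -0.6699886 ]), 'moment': array([-0.01371456,  0.01646207, -0.02337387]), 'grip_force': 0.0, 'grip_width': 0.09370605488749277}
[[ 0.949  0.315  0.   ]
 [ 0.315 -0.949  0.   ]
 [ 0.    -0.    -1.   ]]
```

Call:
{"op": "move_arm", "data": {"increments": [[0.43,0,0,-0.8,0,0,0],[0.43,0,0,-0.8,0,0,0],[0.43,0,0,-0.6,0,0,0],[0.43,0,0,0,0,0,-0.14],[0.43,0,0,0,0,0,-0.14],[0.43,0,0,0,0,0,-0.14],[0.43,0,0,0,0,0,-0.14],[0.43,0,0,0,0,0,-0.14],[0.43,0,0,0,0,0,-0.14],[0.43,0,0,0,0,0,-0.14],[0.43,0,0,0,0,0,-0.14],[0.43,0,0,0,0,0,-0.14]]}}

```text
time_s: 2.8
ee_pos: [0.1734, -0.5219, 0.3154]
eef_rot: [-3.142, -0.0, 1.587]
force: [0.4, 0.5, 0.6]
grip_width: 0.0404
grip_force: 0.0
```

```bash
python3 -c "
from h import *
plan([.525,.366,.315],1.5836)"
```

```text
tool shift units [1.7645e+01 7.3110e+00 1.0000e-02] now [ 0.1734 -0.5219  0.3154] [-3.142 -0.     1.587]
rotvec [-0.    -0.     0.003]
```

Call:
{"op": "move_arm", "data": {"increments": [[0.43,0.4,0.166,0,0,0,0],[0.43,0.8,0.332,0,0,0,0],[0.43,0.8,0.332,0,0,0,0],[0.43,0.8,0.332,0,0,0,0],[0.43,0.8,0.332,0,0,0,0],[0.43,0.8,0.332,0,0,0,0],[0.43,0.8,0.332,0,0,0,0],[0.43,0.8,0.332,0,0,0,0],[0.43,0.8,0.332,0,0,0,0],[0.43,0.8,0.332,0,0,0,0],[0.43,0.8,0.332,0,0,0,0],[0.43,0.8,0.332,0,0,0,0],[0.43,0.8,0.332,0,0,0,0],[0.43,0.8,0.332,0,0,0,0],[0.43,0.8,0.332,0,0,0,0],[0.43,0.8,0.332,0,0,0,0],[0.43,0.8,0.332,0,0,0,0],[0.43,0.8,0.332,0,0,0,0],[0.43,0.8,0.332,0,0,0,0],[0.43,0.8,0.332,0,0,0,0]]}}

```text
time_s: 4.8
ee_pos: [0.4896, 0.2631, 0.3154]
eef_rot: [3.141, -0.0, 1.581]
force: [0.1, -0.7, 0.6]
grip_width: 0.0407
grip_force: 0.0
```

Call:
{"op": "move_arm", "data": {"increments": [[0.43,0.8,0.332,0,0,0,0],[0.43,0.8,0.332,0.5,0,0,0],[0.43,0.4,0.166,1,0,0,0],[0.43,0,0,1,0,0,0],[0.43,0,0,0.7,0,0,0],[0.43,0,0,0,0,0,0],[0.43,0,0,0,0,0,0]]}}

```text
time_s: 5.5
ee_pos: [0.5295, 0.3602, 0.161]
eef_rot: [3.141, -0.0, 1.581]
force: [-0.5, 0.2, 0.8]
grip_width: 0.0404
grip_force: 0.0
```

Run:
```python
from h import *
t=ctrl.camera("top"); s=ctrl.camera("scene"); o=ctrl.get_obs(); print(o["ee_pos"],o["eef_rot"],o["time_s"])
tp=proj(o["ee_pos"],t); sp=proj(o["ee_pos"],s); print("tcp px",tp,sp)
for n,c,q in(("t",t,(111.3,226)),("s",s,(399,245.7))):
    hsv=cv2.cvtColor(c["color"],cv2.COLOR_BGR2HSV); m=cv2.inRange(hsv,(5,180,120),(14,255,255)); N,_,st,ce=cv2.connectedComponentsWithStats(m)
    print(n,[(np.round(ce[i],1).tolist(),st[i].tolist()) for i in range(1,N) if st[i,4]>4])
a=t["color"][176:276,61:161]; b=s["color"][180:280,350:450]
cv2.imwrite("pics/near.png",np.hstack([cv2.resize(x,(400,400),interpolation=cv2.INTER_CUBIC) for x in(a,b)]))
```

```text
[0.53009878 0.36048421 0.16256169] [ 3.13806736e+00 -2.10955881e-03  1.58066399e+00] 5.6
tcp px [100.64695018 217.69696609] [403.06366015 206.98205389]
t [([3.9, 141.9], [0, 136, 10, 13, 107]), ([111.8, 226.0], [107, 221, 11, 11, 84])]
s [([133.2, 134.0], [126, 129, 15, 11, 78]), ([399.1, 245.7], [392, 236, 14, 20, 178]), ([441.7, 285.7], [433, 277, 19, 17, 203]), ([437.9, 296.2], [430, 282, 22, 22, 148])]
```

View pics/near.png

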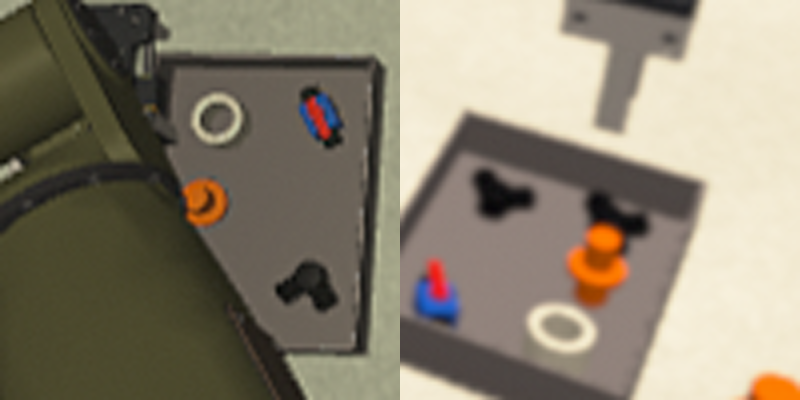

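The fingers hang above the crate at scene crop (610,130). The plug is upright with its knob at (604,238), and the neighbouring fittings are clear of it.

Run:
```python
from h import *
from scipy.optimize import least_squares
np.set_printoptions(precision=4,suppress=True)
t=ctrl.camera("top"); s=ctrl.camera("scene"); o=ctrl.get_obs()
Rt=R.from_euler("xyz",o["eef_rot"])
for dx in(-8,0,8): print("finger end",proj(o["ee_pos"]+Rt.apply([dx/1000,.0265,0]),s), proj(o["ee_pos"]+Rt.apply([dx/1000,.032,0]),s))
a=np.linspace(0,2*np.pi,40); ci=np.c_[np.cos(a),np.sin(a)]
def cen(xy,c):
    m=np.zeros((384*8,512*8),np.uint8)
    for r,z0,z1 in((.012,.004,.028),(.019,.028,.036),(.011,.036,.060)):
        pts=np.array([proj([xy[0]+r*x,xy[1]+r*y,z],c) for x,y in ci for z in(z0,z1)])
        cv2.fillConvexPoly(m,cv2.convexHull(((pts+.5)*8).astype(np.int32)),1)
    r,cc=np.nonzero(m); return np.array([cc.mean()/8-.5,r.mean()/8-.5]),m.sum()/64, (cc.min()/8,r.min()/8,cc.max()/8,r.max()/8)
for n,c,q in(("top",t,(111.3,226.)),("scene",s,(399.05,245.7))):
    f=least_squares(lambda x:cen(x,c)[0]-q,[.525,.366],diff_step=.01); print(n,f.x,f.fun,cen(f.x,c))
```

```text
finger end [397.685  211.8271] [397.2413 213.0129]
finger end [400.9742 212.6869] [400.5433 213.8807]
finger end [404.2867 213.5528] [403.8687 214.7546]
top [0.5272 0.3695] [-0.001   0.0034] (array([111.299 , 226.0034]), np.float64(123.109375), (np.float64(105.5), np.float64(220.5), np.float64(118.125), np.float64(232.5)))
scene [0.5259 0.3726] [-0.002  -0.0021] (array([399.048 , 245.6979]), np.float64(225.09375), (np.float64(392.0), np.float64(235.625), np.float64(407.125), np.float64(256.625)))
```

```bash
python3 -c "
from h import *
plan([.527,.3695,.0385],1.5836)"
```

```text
tool shift units [ 0.179 -0.064  2.472] now [0.5299 0.3604 0.1621] [ 3.138e+00 -2.000e-03  1.581e+00]
rotvec [ 0.003 -0.002 -0.003]
```

Call:
{"op": "move_arm", "data": {"increments": [[0.43,0.18,-0.06,0.4,0,0,0],[0.43,0,0,0.6,0,0,0],[0.43,0,0,0.6,0,0,0],[0.43,0,0,0.4,0,0,0],[0.43,0,0,0.3,0,0,0],[0.43,0,0,0.15,0,0,0],[0.43,0,0,0,0,0,0],[0.43,0,0,0,0,0,0]]}}

```text
time_s: 6.5
ee_pos: [0.5266, 0.3693, 0.0383]
eef_rot: [3.14, -0.001, 1.581]
force: [-0.1, -0.1, 0.3]
grip_width: 0.0404
grip_force: 0.0
```

Call:
{"op": "move_arm", "data": {"increments": [[0.1,0,0,0,0,0,0],[0.1,0,0,0,0,0,0],[0.1,0,0,0,0,0,0],[0.1,0,0,0,0,0,0],[0.1,0,0,0,0,0,0]], "force": 20}}

```text
time_s: 7.0
ee_pos: [0.5262, 0.3691, 0.0375]
eef_rot: [3.141, -0.0, 1.581]
force: [0.5, -0.4, 3.4]
grip_width: 0.0217
grip_force: 19.8
```

Run:
```python
from h import *
s=ctrl.camera("scene")
cv2.imwrite("pics/grip.png",cv2.resize(s["color"][200:275,355:455],(800,600),interpolation=cv2.INTER_CUBIC))
```

```text
(no output)
```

View pics/grip.png

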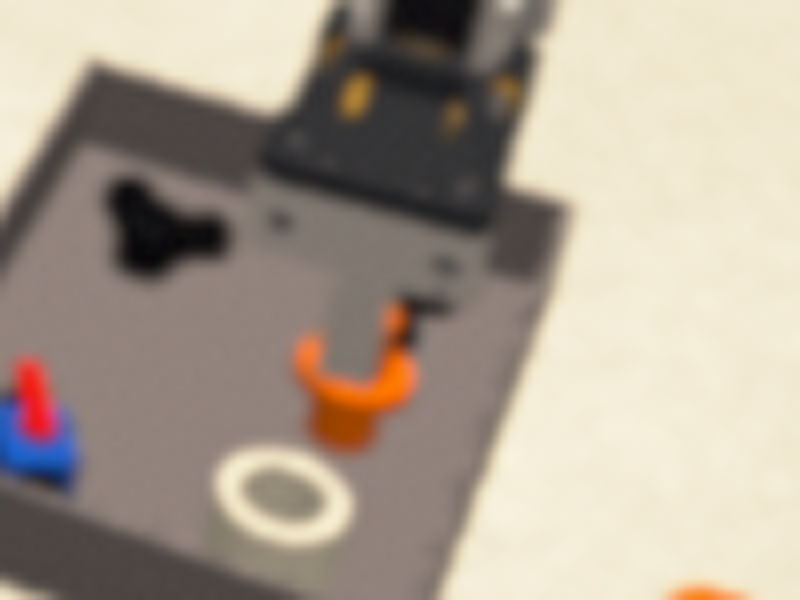

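Call:
{"op": "move_arm", "data": {"increments": [[0.1,0,0,-0.5,0,0,0],[0.1,0,0,-0.8,0,0,0],[0.1,0,0,-0.8,0,0,0],[0.1,0,0,-0.8,0,0,0],[0.1,0,0,-0.65,0,0,0],[0.1,0,0,0,0,0,0]]}}

```text
time_s: 7.65
ee_pos: [0.5271, 0.3697, 0.2196]
eef_rot: [3.135, -0.004, 1.581]
force: [-1.3, 0.1, -0.9]
grip_width: 0.0219
grip_force: 19.8
```

```bash
python3 -c "
from h import *
plan([.659,.0747,.2095],1.5836)"
```

```text
tool shift units [-5.927  2.577  0.195] now [0.5271 0.3697 0.2196] [ 3.135 -0.004  1.581]
rotvec [ 0.006 -0.004 -0.003]
```

Call:
{"op": "move_arm", "data": {"increments": [[0.1,-0.32,0.14,0,0,0,0],[0.1,-0.7,0.305,0,0,0,0],[0.1,-0.7,0.305,0,0,0,0],[0.1,-0.7,0.305,0,0,0,0],[0.1,-0.7,0.305,0,0,0,0],[0.1,-0.7,0.305,0,0,0,0],[0.1,-0.7,0.305,0,0,0,0],[0.1,-0.7,0.305,0,0,0,0],[0.1,-0.5,0.22,0,0,0,0],[0.1,-0.2,0.085,0,0,0,0],[0.1,0,0,0,0,0,0],[0.1,0,0,0,0,0,0],[0.1,0,0,0,0,0,0]]}}

```text
time_s: 8.95
ee_pos: [0.6575, 0.0755, 0.2144]
eef_rot: [-3.141, -0.0, 1.582]
force: [0.2, -0.1, -0.2]
grip_width: 0.0215
grip_force: 19.8
```

Run:
```python
from h import *
t=ctrl.camera("top"); s=ctrl.camera("scene"); o=ctrl.get_obs(); e=o["ee_pos"]; print(e,o["eef_rot"],o["force"])
pf=lambda c,z:proj([e[0],e[1],e[2]+z],c).round(1)
print("top flange",pf(t,-.004),"foot",pf(t,-.0335),"scene flange",pf(s,-.004),"foot",pf(s,-.0335))
for p in([.659,.0747,.15],): print("port",proj(p,t).round(1),proj(p,s).round(1))
for c in(t,s):
    hsv=cv2.cvtColor(c["color"],cv2.COLOR_BGR2HSV); m=cv2.inRange(hsv,(5,180,80),(14,255,255)); N,_,st,ce=cv2.connectedComponentsWithStats(m)
    print([(np.round(ce[i],1).tolist(),st[i].tolist()) for i in range(1,N) if st[i,4]>4])
a=t["color"][145:195,175:225]; b=s["color"][170:230,250:310]
cv2.imwrite("pics/hover.png",np.hstack([cv2.resize(x,(400,400),interpolation=cv2.INTER_CUBIC) for x in(a,b)]))
```

```text
[0.6576804  0.07541895 0.21463002] [ 3.14155890e+00 -8.69783104e-05  1.58223074e+00] [ 0.72129144 -0.21795846 -0.77594308]
top flange [195.9 167.9] foot [197.1 170.9] scene flange [281.1 188.1] foot [281.1 197.6]
port [198.5 173.4] [280.5 207.4]
[([5.3, 142.9], [0, 136, 13, 14, 147]), ([75.3, 192.7], [67, 186, 17, 15, 203])]
[([132.9, 134.0], [126, 129, 14, 11, 79]), ([282.6, 190.4], [275, 178, 14, 22, 110]), ([441.5, 274.2], [439, 274, 6, 2, 6]), ([441.6, 285.7], [433, 277, 19, 17, 204]), ([437.9, 296.2], [430, 282, 22, 22, 148])]
```

View pics/hover.png

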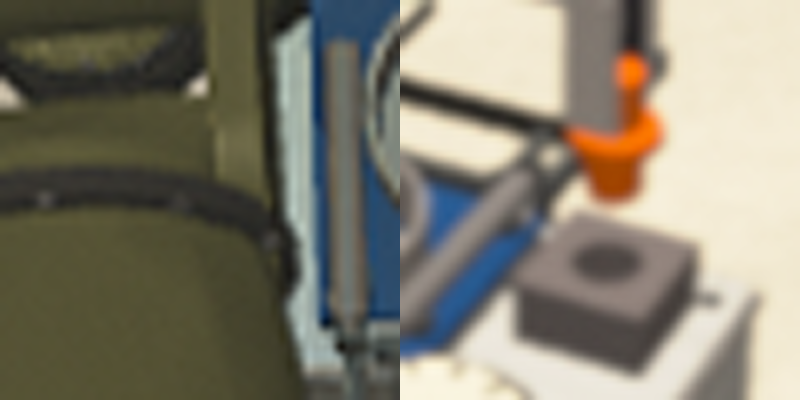

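In the scene half of the picture, the stem foot is at about (613,193) and the hole at about (609,262), so they line up sideways. The fore-aft fit between the two cameras is less sure. I'll measure the hole and the stem at sub-pixel level.

```bash
cat > hole.py <<'E'
from h import *
np.set_printoptions(precision=4,suppress=True)
s=ctrl.camera("scene"); T0=cv2.imread("pics/topc.png")
def ell(gray,x0,x1,y0,y1,th):
    m=np.zeros_like(gray); m[y0:y1,x0:x1]=(gray[y0:y1,x0:x1]<th)
    cs,_=cv2.findContours(m,cv2.RETR_EXTERNAL,cv2.CHAIN_APPROX_NONE); c=max(cs,key=cv2.contourArea); return cv2.fitEllipse(c)
k=8; g=cv2.resize(cv2.cvtColor(s["color"],cv2.COLOR_BGR2GRAY)[190:225,262:300],None,fx=k,fy=k,interpolation=cv2.INTER_CUBIC)
bx,by=(281-262)*k,(209-190)*k; print("centre val",g[by,bx],"boss val",g[by,bx-7*k],g[by,bx+7*k])
th=(int(g[by,bx])+(int(g[by,bx-7*k])+int(g[by,bx+7*k]))/2)/2
e=ell(g,bx-7*k,bx+7*k,by-5*k,by+5*k,th); hs=(np.array(e[0])+.5)/k-.5+[262,190]; print("scene hole",hs,np.array(e[1])/k,e[2])
g=cv2.cvtColor(T0,cv2.COLOR_BGR2GRAY); th=(int(g[281,93])+int(g[300,65]))/2
e=ell(g,62,125,250,312,th); ht=(np.array(e[0])+.5)/4.8-.5+[180,115]; print("top hole",ht,np.array(e[1])/4.8)
t=ctrl.camera("top")
print("z.15 from scene",at_z(hs,s,.15),"from top",at_z(ht,t,.15),"tri",tri(ht,t,hs,s))
a=np.linspace(0,6.28,60); pr=np.array([proj([.659+.014*np.cos(x),.0747+.014*np.sin(x),.15],s) for x in a]); print("expected hole size scene",np.ptp(pr,axis=0))
o=ctrl.get_obs()["ee_pos"]; hsv=cv2.cvtColor(s["color"],cv2.COLOR_BGR2HSV)
for z in(-.0335,-.012,-.004,): print(z,[proj([o[0]+r*-.5,o[1]+r*.87,o[2]+z],s) for r in(-.012,.012)])
m=cv2.inRange(hsv,(4,150,60),(16,255,255))
for r in range(176,203): 
    q=np.nonzero(m[r,265:300])[0]+265
    if len(q): print(r,q.min(),q.max(),end="; ")
E
python3 hole.py
```

```text
centre val 72 boss val 133 135
scene hole [280.5266 208.8951] [ 5.7393 10.0019] 90.20787048339844
top hole [198.7043 173.1407] [8.7667 9.0287]
z.15 from scene [0.665  0.0777 0.15  ] from top [0.6598 0.074  0.15  ] tri [0.6607 0.075  0.1462]
expected hole size scene [10.5911  6.314 ]
-0.0335 [array([276.2914, 197.6814]), array([285.5372, 197.409 ])]
-0.012 [array([276.2932, 190.8367]), array([285.6524, 190.5613])]
-0.004 [array([276.2939, 188.2468]), array([285.6959, 187.9703])]
177 284 284; 178 283 285; 179 283 286; 180 283 286; 181 283 286; 182 283 286; 183 283 285; 184 283 285; 185 283 285; 186 283 286; 187 283 287; 188 283 288; 189 275 288; 190 274 288; 191 275 288; 192 276 287; 193 277 285; 194 277 285; 195 278 285; 196 278 285; 197 279 284; 198 279 284; 199 280 283;
```

Run:
```python
from h import *
np.set_printoptions(precision=4,suppress=True)
t=ctrl.camera("top"); s=ctrl.camera("scene")
f=lambda p,k,o:[(p[0]+.5)/k-.5+o[0],(p[1]+.5)/k-.5+o[1]]
T=lambda x,y:f((x,y),4.8,(180,115)); S=lambda x,y:f((x,y),5,(170,155))
for n,a,b in(("fl",T(30,372),S(668,297)),("bl",T(25,52),S(488,556)),("br",T(416,38),S(38,394)),("gauge",T(107,95),S(422,393)),("collar",T(280,210),S(320,227)),
 ("railL",T(195,566),S(598,117)),("screwFL",T(46,340),S(631,298)),("screwBL?",T(43,77),S(480,510)),("screwBR",T(399,62),S(78,366))):
    w=tri(a,t,b,s); print(n,w,"reproj",proj(w,t)-a,proj(w,s)-b)
```

```text
fl [0.6113 0.1196 0.1111] reproj [-0.3506  0.1522] [-0.4293 -0.0083]
bl [0.8307 0.1231 0.1121] reproj [-0.5559  0.2821] [-0.8608 -0.0544]
br [ 0.8336 -0.1394  0.109 ] reproj [-0.184   0.1442] [-0.2884 -0.0413]
gauge [0.7833 0.0638 0.1511] reproj [-0.2411  0.1335] [-0.3517 -0.0259]
collar [ 0.6992 -0.0461  0.1605] reproj [-0.0297  0.0185] [-0.0393 -0.004 ]
railL [0.4797 0.0151 0.1247] reproj [-0.3842  0.1862] [-0.411 -0.012]
screwFL [0.6305 0.107  0.1191] reproj [-0.0022  0.001 ] [-0.0027 -0.0001]
screwBL? [0.8107 0.1095 0.1178] reproj [-0.2667  0.1374] [-0.4032 -0.0252]
screwBR [ 0.8135 -0.1271  0.1176] reproj [-0.102   0.0776] [-0.1557 -0.0217]
```

```bash
python3 -c "
from h import *
plan([.661,.0744,.186],1.5836)"
```

```text
tool shift units [-0.007  0.062  0.573] now [0.6579 0.0747 0.2147] [ 3.142 -0.     1.581]
rotvec [ 0.    -0.    -0.002]
```

Call:
{"op": "move_arm", "data": {"increments": [[0.1,0,0.062,0.2,0,0,0],[0.1,0,0,0.2,0,0,0],[0.1,0,0,0.17,0,0,0],[0.1,0,0,0,0,0,0],[0.1,0,0,0,0,0,0],[0.1,0,0,0.04,0,0,0],[0.1,0,0,0.04,0,0,0],[0.1,0,0,0.04,0,0,0],[0.1,0,0,0,0,0,0]]}}

```text
time_s: 10.15
ee_pos: [0.661, 0.0743, 0.1798]
eef_rot: [-3.141, -0.0, 1.581]
force: [-0.1, 0.1, -0.5]
grip_width: 0.0218
grip_force: 19.8
```

Call:
{"op": "move_arm", "data": {"increments": [[0.1,0,0,0.04,0,0,0],[0.1,0,0,0.04,0,0,0],[0.1,0,0,0,0,0,0]]}}

```text
time_s: 10.45
ee_pos: [0.661, 0.0743, 0.1757]
eef_rot: [-3.141, 0.0, 1.581]
force: [0.8, -0.0, -1.4]
grip_width: 0.0217
grip_force: 19.8
```

Call:
{"op": "move_arm", "data": {"increments": [[0.1,0,0,0.05,0,0,0],[0.1,0,0,0.05,0,0,0],[0.1,0,0,0.05,0,0,0],[0.1,0,0,0.05,0,0,0],[0.1,0,0,0.05,0,0,0],[0.1,0,0,0.04,0,0,0],[0.1,0,0,0,0,0,0]]}}

```text
time_s: 11.15
ee_pos: [0.661, 0.0743, 0.1612]
eef_rot: [-3.141, 0.0, 1.581]
force: [0.1, -0.2, -0.8]
grip_width: 0.0215
grip_force: 19.8
```

Call:
{"op": "move_arm", "data": {"increments": [[0.1,0,0,0.03,0,0,0],[0.1,0,0,0.03,0,0,0],[0.1,0,0,0.02,0,0,0],[0.1,0,0,0,0,0,0]]}}

```text
time_s: 11.55
ee_pos: [0.6617, 0.0743, 0.159]
eef_rot: [3.139, -0.0, 1.581]
force: [0.4, 0.0, 7.4]
grip_width: 0.0215
grip_force: 20.0
```

Call:
{"op": "move_arm", "data": {"increments": [[0.43,0,0,-0.03,0,0,0],[0.43,0,0,0,0,0,0],[0.43,0,0,0,0,0,0],[0.43,0,0,-0.3,0,0,0],[0.43,0,0,-0.7,0,0,0],[0.43,0,0,-0.7,0,0,0],[0.43,0,0,-0.3,0,0,0],[0.43,0,0,0,0,0,0]]}}

```text
time_s: 12.35
ee_pos: [0.6618, 0.0744, 0.2627]
eef_rot: [3.136, -0.0, 1.581]
force: [0.8, -0.1, 1.0]
grip_width: 0.0402
grip_force: 0.0
```

Run:
```python
from h import *
np.set_printoptions(precision=4,suppress=True)
t=ctrl.camera("top"); s=ctrl.camera("scene"); print(ctrl.get_obs()["ee_pos"])
a=cv2.resize(t["color"][140:240,200:290],(400,444),interpolation=cv2.INTER_CUBIC); b=cv2.resize(s["color"][160:234,235:302],(400,444),interpolation=cv2.INTER_CUBIC)
cv2.imwrite("pics/home.png",np.hstack([a,b]))
```

```text
[0.6609 0.0743 0.2587]
```

View pics/home.png

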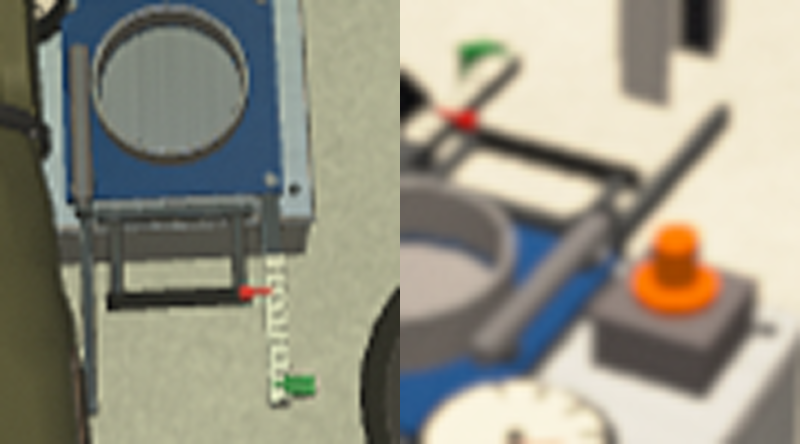

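The plug's flange lies flat on the boss and the gate is still shut: the pointer in the top crop is at (265,292) and the clip tip near (283,385). Next is the handle.

Call:
{"op": "move_arm", "data": {"increments": [[0.43,-0.3,-0.25,0,0,0,0],[0.43,-0.65,-0.55,0,0,0,0],[0.43,-0.65,-0.55,0,0,0,0],[0.43,-0.6,-0.5,0,0,0,0],[0.43,-0.27,-0.22,0.3,0,0,0],[0.43,0,0,0.6,0,0,0],[0.43,0,0,0.4,0,0,0],[0.43,0,0,0,0,0,0],[0.43,0,0,0,0,0,0]]}}

```text
time_s: 13.35
ee_pos: [0.5587, -0.0501, 0.1939]
eef_rot: [-3.14, -0.0, 1.581]
force: [0.1, -0.2, 1.2]
grip_width: 0.0402
grip_force: 0.0
```

```bash
cat > pm.py <<'E'
from h import *
np.set_printoptions(precision=4,suppress=True)
def meas():
    t=ctrl.camera("top"); s=ctrl.camera("scene"); out={}
    for k,bgr in(("red",2),("green",1)):
        for n,c,(x0,x1,y0,y1) in(("t",t,(245,280,195,235)),("s",s,(228,268,155,190))):
            im=c["color"].astype(float)[y0:y1,x0:x1]; w=im[:,:,bgr]-np.maximum(im[:,:,0],im[:,:,2 if bgr==1 else 1]); w=np.clip(w-25,0,None)
            yy,xx=np.nonzero(w>20)
            if len(xx)==0: print(k,n,"none"); continue
            i=xx.argmin() if (k=="green" and n=="t") or (k=="red" and n=="s") else xx.argmax()
            tip=xx==xx[i]; tp=np.array([xx[i]+x0,(yy[tip]*w[yy[tip],xx[tip]]).sum()/w[yy[tip],xx[tip]].sum()+y0])
            Y,X=np.mgrid[0:im.shape[0],0:im.shape[1]]; ce=np.array([(X*w).sum(),(Y*w).sum()])/w.sum()+[x0,y0]
            out[k+n]=(tp,ce); print(k,n,"tip",tp,"cen",ce,"n",len(xx))
    return t,s,out
if __name__=="__main__":
    t,s,o=meas()
    for k in("red","green"):
        if k+"t" in o:
            for z in(.126,.133,.14): print(k,z,"tip",at_z(o[k+"t"][0],t,z)[:2],"cen",at_z(o[k+"t"][1],t,z)[:2])
            if k+"s" in o: print(k,"tri tip",tri(o[k+"t"][0],t,o[k+"s"][0],s),"cen",tri(o[k+"t"][1],t,o[k+"s"][1],s))
E
python3 pm.py; python3 -c "
from h import *
plan([.5575,-.049,.107],1.5836)"
```

```text
red t none
red s tip [241. 178.] cen [245.011  179.2376] n 21
green t tip [262. 226.] cen [266.7773 226.2619] n 27
green s tip [248. 168.] cen [246.8824 167.9286] n 4
green 0.126 tip [ 0.4955 -0.1117] cen [ 0.4942 -0.126 ]
green 0.133 tip [ 0.4943 -0.1115] cen [ 0.4931 -0.1257]
green 0.14 tip [ 0.4932 -0.1112] cen [ 0.4919 -0.1253]
green tri tip [ 0.4965 -0.1157  0.1345] cen [ 0.4938 -0.1265  0.1309]
tool shift units [ 0.024 -0.036  1.76 ] now [ 0.5592 -0.0501  0.195 ] [3.14  0.    1.581]
rotvec [ 0.001  0.    -0.003]
```

Call:
{"op": "move_arm", "data": {"increments": [[0.43,0.02,-0.03,0.4,0,0,0],[0.43,0,0,0.5,0,0,0],[0.43,0,0,0.5,0,0,0],[0.43,0,0,0.36,0,0,0],[0.43,0,0,0,0,0,0],[0.43,0,0,0,0,0,0]]}}

```text
time_s: 14.05
ee_pos: [0.5579, -0.0492, 0.1073]
eef_rot: [3.14, 0.0, 1.581]
force: [0.6, 0.5, -0.2]
grip_width: 0.0404
grip_force: 0.0
```

Run:
```python
from h import *
np.set_printoptions(precision=4,suppress=True)
t=ctrl.camera("top");s=ctrl.camera("scene")
for z in(.126,.132): print(at_z([255.0,205.5],t,z), at_z([(388.5)/4.8-.5+180,435/4.8-.5+115],t,z))
print(tri([255,205.5],t,[245.1,179.3],s))
a=cv2.resize(t["color"][170:240,205:289],(480,400),interpolation=cv2.INTER_CUBIC); b=cv2.resize(s["color"][145:215,235:291],(320,400),interpolation=cv2.INTER_CUBIC)
cv2.imwrite("pics/bar.png",np.hstack([a,b]))
```

```text
[ 0.559  -0.0931  0.126 ] [ 0.5596 -0.1096  0.126 ]
[ 0.5577 -0.093   0.132 ] [ 0.5583 -0.1094  0.132 ]
[ 0.5581 -0.0941  0.133 ]
```

View pics/bar.png

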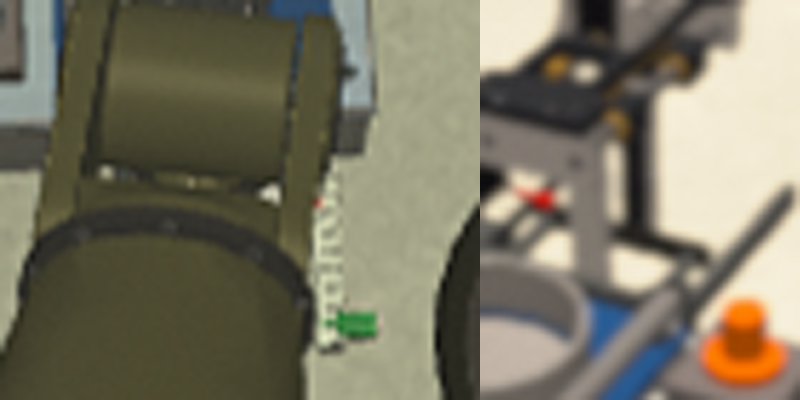

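Call:
{"op": "move_arm", "data": {"increments": [[0.05,0,0,0,0,0,0],[0.05,0,0,0,0,0,0],[0.05,0,0,0,0,0,0],[0.05,0,0,0,0,0,0],[0.05,0,0,0,0,0,0]], "force": 35}}

```text
time_s: 14.65
ee_pos: [0.5578, -0.0493, 0.1063]
eef_rot: [3.14, 0.0, 1.581]
force: [3.0, -0.7, 0.1]
grip_width: 0.0129
grip_force: 35.0
```

Call:
{"op": "move_arm", "data": {"increments": [[0.05,0,-0.05,0,0,0,0],[0.05,0,-0.1,0,0,0,0],[0.05,0,-0.1,0,0,0,0],[0.05,0,-0.1,0,0,0,0],[0.05,0,-0.1,0,0,0,0],[0.05,0,-0.1,0,0,0,0],[0.05,0,-0.1,0,0,0,0],[0.05,0,-0.1,0,0,0,0],[0.05,0,-0.1,0,0,0,0],[0.05,0,-0.1,0,0,0,0],[0.05,0,-0.1,0,0,0,0],[0.05,0,-0.05,0,0,0,0],[0.05,0,0,0,0,0,0],[0.05,0,0,0,0,0,0]]}}

```text
time_s: 16.05
ee_pos: [0.5025, -0.0499, 0.1063]
eef_rot: [3.14, 0.0, 1.581]
force: [7.1, 0.2, -0.1]
grip_width: 0.0128
grip_force: 35.0
```

```bash
python3 pm.py
python3 - <<'E'
from h import *
t=ctrl.camera("top");s=ctrl.camera("scene"); o=ctrl.get_obs(); print(o["ee_pos"],o["force"])
a=cv2.resize(t["color"][195:240,245:290],(400,400),interpolation=cv2.INTER_CUBIC); b=cv2.resize(s["color"][150:190,230:270],(400,400),interpolation=cv2.INTER_CUBIC)
cv2.imwrite("pics/pull.png",np.hstack([a,b]))
E
```

```text
red t tip [255.  223.5] cen [255.  223.5] n 2
red s tip [251. 170.] cen [254.1004 170.8528] n 16
green t tip [262. 226.] cen [266.7872 226.2505] n 27
green s tip [249.   167.45] cen [247.4632 167.773 ] n 7
red 0.126 tip [ 0.5038 -0.091 ] cen [ 0.5038 -0.091 ]
red 0.133 tip [ 0.5026 -0.0909] cen [ 0.5026 -0.0909]
red 0.14 tip [ 0.5014 -0.0907] cen [ 0.5014 -0.0907]
red tri tip [ 0.5053 -0.097   0.1367] cen [ 0.5034 -0.0926  0.1341]
green 0.126 tip [ 0.4955 -0.1117] cen [ 0.4942 -0.1261]
green 0.133 tip [ 0.4943 -0.1115] cen [ 0.4931 -0.1257]
green 0.14 tip [ 0.4932 -0.1112] cen [ 0.4919 -0.1254]
green tri tip [ 0.4954 -0.1143  0.1365] cen [ 0.4932 -0.1256  0.1315]
[ 0.50253068 -0.049862    0.10631752] [ 7.01223061  0.46353116 -0.61702722]
```

View pics/pull.png

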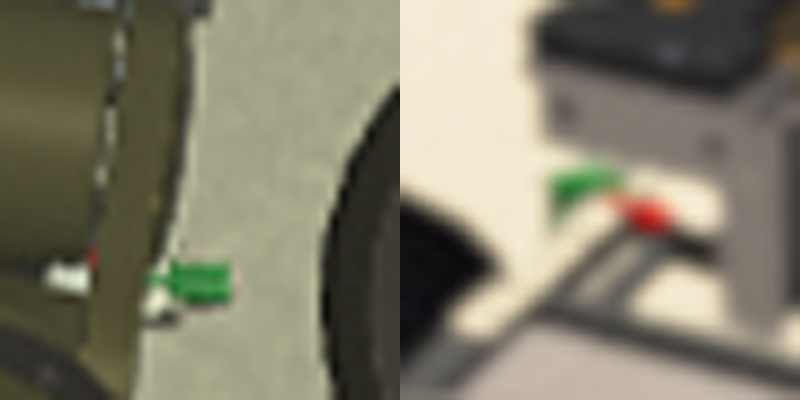

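The green clip's tip is at scene crop (622,183) and the red pointer's tip at (612,196), so a few mm remain. I'll refine that with both cameras.

```bash
cat > rem.py <<'E'
from h import *
np.set_printoptions(precision=2,suppress=True)
yaw=.0128; ax=np.array([np.cos(yaw),np.sin(yaw)])
def cen(c,k,x0,x1,y0,y1,th):
    im=c["color"].astype(float)[y0:y1,x0:x1]
    w=(im[:,:,1]-im[:,:,2] if k=="g" else im[:,:,2]-im[:,:,1]-25); w=np.clip(w-th,0,None)
    Y,X=np.mgrid[y0:y1,x0:x1]; return np.array([(X*w).sum(),(Y*w).sum()])/w.sum(),w
t=ctrl.camera("top"); s=ctrl.camera("scene")
for th in(10,20,35):
    g,wg=cen(s,"g",238,258,160,180,th); r,wr=cen(s,"r",240,266,160,182,th+30); gt,_=cen(t,"g",258,275,218,234,th)
    print("th",th,"scene g",g,"r",r,"top g",gt)
    for z in(.128,.134):
        G=at_z(g,s,z)[:2]; Rr=at_z(r,s,z)[:2]; print("  z",z,"scene rem mm",1e3*(Rr-G)@ax, "g",1e3*G,"r",1e3*Rr,"top g",1e3*at_z(gt,t,z)[:2])
g,wg=cen(s,"g",238,258,160,180,10)
print(wg[3:16,4:18].astype(int)); print(cen(s,"r",240,266,160,182,20)[1][3:18,4:24].astype(int))
E
python3 rem.py
```

```text
th 10 scene g [247.49 167.75] r [254.29 170.98] top g [266.64 226.17]
  z 0.128 scene rem mm 8.202999231166661 g [ 487.9  -128.65] r [495.73 -98.83] top g [ 494.15 -125.52]
  z 0.134 scene rem mm 8.122312390981445 g [ 496.59 -123.24] r [504.34 -93.71] top g [ 493.17 -125.23]
th 20 scene g [247.45 167.77] r [254.31 170.99] top g [266.74 226.23]
  z 0.128 scene rem mm 8.086787338938109 g [ 488.07 -128.7 ] r [495.78 -98.74] top g [ 493.98 -125.81]
  z 0.134 scene rem mm 8.007243589238625 g [ 496.76 -123.29] r [504.39 -93.62] top g [ 493.   -125.51]
th 35 scene g [247.43 167.79] r [254.34 171.09] top g [266.79 226.2 ]
  z 0.128 scene rem mm 8.390354617317017 g [ 488.23 -128.67] r [496.23 -98.38] top g [ 494.04 -125.97]
  z 0.134 scene rem mm 8.307824900681979 g [ 496.91 -123.26] r [504.84 -93.26] top g [ 493.07 -125.67]
[[ 0  0  0  0  0  0  0  0  0  0  0  0  0  0]
 [ 0  0  0  0  0  0  0  0  0  0  0  0  0  0]
 [ 0  0  0  0  0  0  0  0  0  0  0  0  0  0]
 [ 0  0  0  0  0  1 13 15  7  0  0  0  0  0]
 [ 0  0  0 11 27 36 46 48 34 13  0  0  0  0]
 [ 0  0  0 30 61 63 56 42 18  1  0  0  0  0]
 [
[... 559 characters left out ...]
 0  0]
 [ 0  0  0  0  0  0  0  0  0  0  0  0  0  0  0  0  0  0  0  0]
 [ 0  0  0  0  0  0  0  0  0  0  0  0  0  0  0  0  0  0  0  0]
 [ 0  0  0  0  0  0  0  0  0  0  0  0  0  0  0  0  0  0  0  0]
 [ 0  0  0  0  0  0  0 13 36 48 59 50 16  0  0  0  0  0  0  0]
 [ 0  0  0  0  0  0  0  0 17 65 99 93 51  3  0  0  0  0  0  0]
 [ 0  0  0  0  0  0  0  0  0 23 62 66 33  0  0  0  0  0  0  0]
 [ 0  0  0  0  0  0  0  0  0  0  0  0  0  0  0  0  0  0  0  0]
 [ 0  0  0  0  0  0  0  0  0  0  0  0  0  0  0  0  0  0  0  0]
 [ 0  0  0  0  0  0  0  0  0  0  0  0  0  0  0  0  0  0  0  0]
 [ 0  0  0  0  0  0  0  0  0  0  0  0  0  0  0  0  0  0  0  0]
 [ 0  0  0  0  0  0  0  0  0  0  0  0  0  0  0  0  0  0  0  0]]
```

Call:
{"op": "move_arm", "data": {"increments": [[0.05,0,-0.04,0,0,0,0],[0.05,0,-0.05,0,0,0,0],[0.05,0,-0.045,0,0,0,0],[0.05,0,-0.03,0,0,0,0],[0.05,0,0,0,0,0,0],[0.05,0,0,0,0,0,0]]}}

```text
time_s: 16.95
ee_pos: [0.4943, -0.05, 0.1063]
eef_rot: [3.14, 0.0, 1.581]
force: [8.1, -0.2, 0.0]
grip_width: 0.0131
grip_force: 35.0
```

```bash
python3 rem.py | head -9
python3 - <<'E'
from h import *
t=ctrl.camera("top");s=ctrl.camera("scene"); o=ctrl.get_obs(); print(o["ee_pos"],o["force"],o["time_s"])
a=cv2.resize(t["color"][195:240,245:290],(400,400),interpolation=cv2.INTER_CUBIC); b=cv2.resize(s["color"][150:190,230:270],(400,400),interpolation=cv2.INTER_CUBIC)
cv2.imwrite("pics/fin.png",np.hstack([a,b]))
E
```

```text
th 10 scene g [247.33 167.89] r [255.47 169.88] top g [266.93 226.2 ]
  z 0.128 scene rem mm -0.453921816829618 g [ 488.91 -128.64] r [488.08 -98.82] top g [ 494.02 -126.39]
  z 0.134 scene rem mm -0.4494569234342321 g [ 497.59 -123.23] r [496.76 -93.7 ] top g [ 493.05 -126.09]
th 20 scene g [247.38 167.86] r [255.5  169.89] top g [266.96 226.26]
  z 0.128 scene rem mm -0.25631518071896386 g [ 488.7 -128.6] r [488.07 -98.72] top g [ 493.85 -126.47]
  z 0.134 scene rem mm -0.2537939977417927 g [ 497.39 -123.19] r [496.75 -93.61] top g [ 492.88 -126.17]
th 35 scene g [247.31 167.88] r [255.64 169.98] top g [266.93 226.22]
  z 0.128 scene rem mm -0.14059237890186224 g [ 488.9  -128.73] r [488.36 -98.03] top g [ 493.97 -126.4 ]
  z 0.134 scene rem mm -0.13920947558958918 g [ 497.58 -123.32] r [497.05 -92.92] top g [ 492.99 -126.1 ]
[ 0.49434981 -0.04994946  0.10632639] [ 8.43239661 -0.69357526 -1.07272029] 17.15
```

View pics/fin.png

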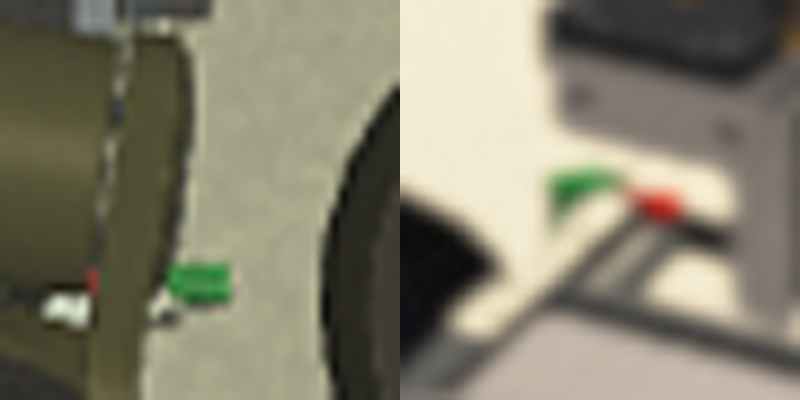

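Seen from above, the red (93,281) is about 1 mm short of the green (200,284), while the scene camera reads about 0. I'll nudge it 0.7 mm and hold.

Call:
{"op": "move_arm", "data": {"increments": [[0.05,0,-0.014,0,0,0,0],[0.05,0,0,0,0,0,0],[0.05,0,0,0,0,0,0],[0.05,0,0,0,0,0,0],[0.05,0,0,0,0,0,0],[0.05,0,0,0,0,0,0],[0.05,0,0,0,0,0,0]]}}

```text
time_s: 17.85
ee_pos: [0.4936, -0.05, 0.1063]
eef_rot: [3.14, 0.0, 1.581]
force: [6.5, -0.1, 0.2]
grip_width: 0.0126
grip_force: 35.0
```

```bash
python3 -c "
from h import *
print(ctrl.get_obs()['ee_pos'],ctrl.get_obs()['joint_vel'].round(4)); print(ctrl.hand_in())"
```

```text
[ 0.49364626 -0.04995117  0.10630564] [-0.0005  0.0011 -0.0017  0.0009 -0.0003 -0.0006]
the job is handed in; nothing more can be done
None
```

The job is handed in (no verdict came back): the plug is seated in the port and released, and the gripper holds the gate about 64 mm out, within about 1–2 mm of the clip by my camera measurements.

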